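# Aim the bench lamp and pin its tilt

## Task

Aim the bench lamp at the taller of the two white figures: swivel its head so that it faces that figure squarely, and nod it down until the hole in the lug behind the head lines up with the hole in the yoke's strap. Then take the locking pin out of its wooden block and gently push it fully home through both holes, shoulder on the strap, and let go, with the lamp still facing the tall figure. Leave the figures, the jar and the brush cup where they stand.

Things in the scene. Friction and masses are not known exactly. Their poses are not given: they have to be found in the camera images.
- swivel (a joint): Swivel of the lamp's yoke about the vertical through lamp_pivot, rad, grows counter-clockwise from above, range -1.3 to 1.3; friction (0.25 N m) holds it where left. The fixed stand below is a pine disc, 150 mm diameter, 24 mm high, with a steel post.
- tilt (a joint): Tilt of the lamp head about the level y axis through lamp_pivot, rad: 0 = face upright, grows as the head nods down (top goes towards lamp_pivot's +x); range -0.45 to 0.75; friction (0.22 N m) holds it where left. Lug and strap holes are in line at 0.349 (20 degrees); the pin's taper can pull the lug into line from about 0.05 rad off.
- lamp_pivot (a point): Where tilt and swivel axes cross, 145 mm above the bench. Its frame turns with the swivel only: x = the way the lamp faces, y = tilt axis, z up. The head is a black panel 26 x 170 x 120 mm, mid-plane 35 mm ahead of this point, white face on +x. Steel yoke cheeks 26 mm wide stand at y = +-38 mm and carry the strap.
- handle (a point): Grip point on the black upright fin, 18 (x) by 22 mm (y), that rises 66 mm above the middle of the head's top; 45 mm above the panel, 21 mm below the fin's top. In the head's frame (y = tilt axis, z up along the fin) it is 35 mm ahead of and 105 mm above lamp_pivot. Pinched across its 22 mm, the fin can pivot between the pads as the head tilts, the tool staying upright.
- strap_hole (a point): Centre of the upper mouth of the 15 mm hole in the yoke's strap, a steel plate 34 x 82 x 6 mm behind and above the pivot. Its z axis is the hole's axis, pointing out: leans 30 degrees (0.524 rad) from vertical towards lamp_pivot's -x, and meets the tilt axis 76 mm below; y is the tilt axis. Turns with the swivel, not the tilt. The pin goes in along -z.
- lug_hole (a point): Centre of the upper mouth of the 15 mm hole in the lug, a steel plate 34 x 44 x 6 mm carried by the tilting head, 62 mm from the tilt axis. Its z axis is the hole's axis, pointing away from the tilt axis. In line, it lies 14 mm below strap_hole on the same axis (8 mm gap between the plates).
- pin_grip (a point): Locking pin's grip point: centre of its black round handle, 22 mm diameter, 58 mm long. Pin 112 mm long, about 0.12 kg; z axis points from tip to handle; this point is 83 mm above the tip, 33 mm above the shoulder. Steel shank 12 mm diameter, 50 mm long, last 10 mm tapering to 5 mm; shoulder disc 34 mm diameter, 4 mm thick. Starts upright in its block.
- pin_shoulder (a point): Centre of the underside of the pin's shoulder disc, 50 mm above the tip; it rests on the strap's upper face when the pin is home.
- pin_tip (a point): Centre of the pin's tip.
- pin_block: Fixed pine block 75 x 75 x 60 mm high, with an upright 15 mm hole, 55 mm deep, in the middle of its top, in which the pin stands at the start (shoulder on the block's top). Origin at the centre of the underside. It may be to the left or the right of the lamp.
- tall_mid (a point): The taller white plaster figure, turned, 152 mm high with a 68 mm round foot; loose, stands beyond the lamp to its left or right. Point on its axis 75 mm above the bench.
- short_mid (a point): The shorter white plaster figure, 90 mm high with a 68 mm round foot, loose, to be left alone. Point on its axis 45 mm above the bench.
- jar: Loose jar with a metal lid, 70 mm diameter, 80 mm high, a bystander. Origin at the centre of the underside.
- brush_cup: Loose white cup, 76 mm diameter, 100 mm high, a bystander. Origin at the centre of the underside.
- pin: The locking pin itself (see point pin_grip); origin at its tip.
- stand: The lamp's fixed stand with all it carries; origin at the centre of the underside of its pine disc, 145 mm below lamp_pivot.
Not all that is in view belongs to the job. What is meant by the pin is not red, and is the smaller of those in its own colour. What is shaped like the part that bears tall_mid but green is not meant.

How it is judged:
On the way, in this order (a step that is already met when the one before it is completed fails the run):
1. the lamp faces the tall figure and its holes are in line, the pin not yet in the strap (y of tall_mid in the frame of lamp_pivot between -0.03 and 0.03 m and x of tall_mid in the frame of lamp_pivot above 0.1 m and value of joint tilt between 0.269 and 0.429 rad and distance between pin_tip and strap_hole above 0.03 m), for 0.2 s.
2. the pin is fully home through strap and lug (distance between pin_shoulder and strap_hole below 0.005 m and angle between the z axis of pin_grip and the z axis of strap_hole, either way round below 0.15 rad and z of pin_tip in the frame of lug_hole below -0.02 m and z of pin_tip in the frame of strap_hole below -0.04 m and value of joint tilt between 0.269 and 0.429 rad), for 0.2 s.
At the end, for the whole second after the job is handed in: Tall figure within 30 mm sideways of the line the lamp faces along; tilt within 0.08 rad of 0.349; pin through strap and lug, its shoulder within 5 mm of the strap hole's mouth and its axis within 0.15 rad of the hole's; pin released and at rest; figures, jar and cup not shifted over 20 mm (all of step 2 and y of tall_mid in the frame of lamp_pivot between -0.03 and 0.03 m and x of tall_mid in the frame of lamp_pivot above 0.1 m and linear speed of pin below 0.02 m/s and contact force between the fingers and pin below 0.1 N); the robot touches nothing.
It fails at once if a figure, the jar or the cup is shifted by more than 20 mm or knocked over (distance of any of tall_mid, short_mid, jar, brush_cup from where it was at the start of the episode above 0.02 m or angle between any of tall_mid, short_mid, jar, brush_cup's own z axis and vertical above 0.3 rad).
It fails at once if the pin is forced: over 45 N between the pin and the lamp (contact force between pin and stand above 45 N).
It also fails if it takes over 51 s, if anything falls off the work surface, if the arm or the gripper's body presses on something with over 40 N, if the wrist force passes 120 N, or if a joint passes its speed limit or range.

## Robot

A 6-joint arm with a two-finger parallel gripper is mounted at the origin on the work surface. World frame = base frame: x ahead of the robot, y to its left, z up, the work surface at z = 0. Lengths are in m, angles in rad, forces in N, time in s.
With the tool pointing down it reaches from about 0.35 to 0.775 m from the base axis. Payload 7.3 kg.
Tool frame: the origin (TCP) lies midway between the tips of the shut fingers; the grasp point (between the pads) lies 19 mm behind it; z points along the fingers, y is the direction in which the jaws open and shut (so a half turn about z gives the same grasp; the last joint's range is limited). The gripper opens to 92 mm and grips with 3 to 60 N. Pads are 19 mm wide; open, the fingers measure 130 mm over their backs; the gripper's body (75 mm by 190 mm) begins 47 mm behind the grasp point.
Start: joints at [-1.317, 0.342, 1.524, -0, 1.275, -0.146], TCP at [0.204, -0.484, 0.205] pointing down, gripper open.
Joint ranges: [-2.53, 2.53], [-0.77, 2.02], [0.04, 2.7], [-1, 4.14], [0.28, 2.66], [-3.11, 3.11]. Speed limits (rad/s): [2.57, 2.57, 3.14, 3.14, 3.14, 3.14].

## Interface

Orientations are given as a unit quaternion [w, x, y, z].
In Python, from rig import manip, cams gives the robot as it stands.
- The arm moves only by the shell command python3 -m handwheel 'ROWS' [OPENING]. ROWS is a JSON object of lists of equal length, an entry for each row: "slide": the shift along the tool's x, y, z in m, a list of three; "yaw": the turn about the tool's z in rad. A call has 1 to 8 rows; each row is the pose to reach, as a shift and turn from the pose commanded when the call began, along the tool's axes at that moment; what a row does not reach only later rows make up. A row lasts 1/8 s, in which the tool goes at most 62.5 mm and 10.7 degrees, less where a joint would pass 70% of its speed; a pose out of reach is approached as far as the arm can. A call with a gripper value outside its range is refused whole. OPENING is the closure, from -1 (fully open) to 1 (shut), set as the call begins (- or left out, the last holds). The fingers move at their own pace and stop on an object; the grip force is fixed at half the most. Time passes only in rows, so rows that repeat a pose let the fingers close. It gives the time, the measured TCP pose, the force and the opening at its end, in the units of the state.
- manip.sense(): the state, without advancing time (a new reading comes with each control period).
- cams.capture(name): name is "scene" or "side" or "wrist"; returns a dict with "frame" (420x560x3 uint8, red, green, blue), "z_map" (420x560 float32, m along the optical axis (not along the pixel's ray), 0 where there is no reading), "intrinsics" (3x3 intrinsics, pixels), "R" (3x3) and "t" (3): a world point X has camera coordinates R X + t. Camera axes: x right, y down, z forward; pixel columns grow to the right and rows downward; lengths in m; the calibration is good to about 2 mm. A picture is of the moment at which its call begins.
- manip.close_job(): hands the job in, once; it reports no verdict.
The state is a dict: "clock": time; "joints": joint angles; "joint_velocities": joint speeds; "joint_efforts": joint torques, N m; "tcp_pos": TCP position; "tool_rot": TCP orientation; "force": force on the tool from outside, world axes, zero at the start; "torque": the same for the moment, N m; "finger_gap": finger opening in m.
Only numpy, scipy, OpenCV 4.12 (cv2) and the standard library are available. Lean on these libraries where they do the work, as an engineer would, in place of code of your own. Each camera call takes 0.05 s, during which the arm holds its last target. There are 200 camera calls.

## Working session

There is one attempt and no reset: what is moved stays moved. The work goes in short steps, Python scripts to look and compute and a shell command to move; the robot and the scene stay as the last step left them, time stands still between calls to the robot, and variables do not carry over. Pictures are saved under pics/ and viewed, about 8 in all and at most 12, crops included, and the job is handed in when it is done.

```bash
ls; mkdir -p pics
cat > h.py <<'E'
import numpy as np, cv2
from rig import manip, cams
def snap(n, f):
    c=cams.capture(n); np.savez('pics/'+f+'.npz',**c); cv2.imwrite('pics/'+f+'.png',c['frame'][:,:,::-1]); return c
def cloud(c):
    z=c['z_map']; v,u=np.indices(z.shape); K=c['intrinsics']
    P=np.stack([(u-K[0,2])/K[0,0]*z,(v-K[1,2])/K[1,1]*z,z],-1)
    W=(P-c['t'])@c['R']; W[z==0]=np.nan; return W
E
python3 - <<'E'
from h import *
for n in('scene','side'):
    c=snap(n,n+'0'); print(n,c['intrinsics'].tolist(),(-c['R'].T@c['t']).tolist(), (c['z_map']>0).mean())
print(manip.sense())
a=cv2.imread('pics/scene0.png');b=cv2.imread('pics/side0.png')
E
```

```text
pics
scene [[434.53892746645903, 0.0, 288.8588225769023], [0.0, 434.53892746645903, 206.61533246816424], [0.0, 0.0, 1.0]] [1.4010706705464335, 0.10163230791520314, 0.9447397331469186] 0.9960034013605442
side [[397.7060595927477, 0.0, 275.6855813977883], [0.0, 397.7060595927477, 207.47916268638173], [0.0, 0.0, 1.0]] [0.36281377101295154, 0.779712467472797, 0.6779697394463471] 0.9958205782312926
{'clock': 0.1, 'joints': array([-1.31696869e+00,  3.42651408e-01,  1.52493663e+00, -2.40587642e-05,
        1.27537992e+00, -1.46017430e-01]), 'joint_velocities': array([ 0.00147483, -0.00342652, -0.00390421, -0.00035244,  0.00089313,
       -0.00074286]), 'joint_efforts': array([ 1.61874119e-03, -4.32005847e+01, -2.44693279e+01,  7.20303459e-02,
        5.26095985e-02, -5.39410462e-05]), 'tcp_pos': array([ 0.20427423, -0.48320018,  0.20431004]), 'tool_rot': array([-6.86032723e-04,  9.80081037e-01,  1.98596799e-01, -4.85391317e-05]), 'force': array([0.17425372, 0.19871058, 0.02563315]), 'torque': array([-0.0423065 , -0.02272888, -0.03400799]), 'finger_gap': 0.09160967223562609}
```

View pics/scene0.png

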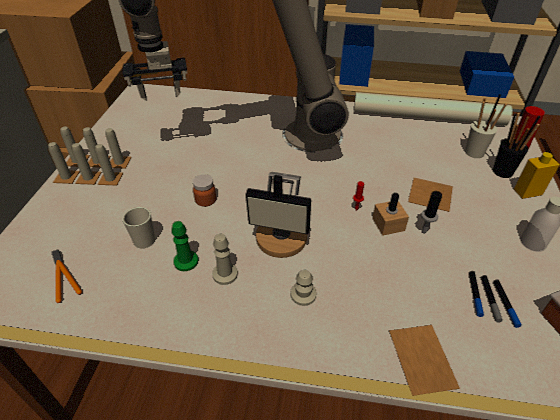

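View pics/side0.png

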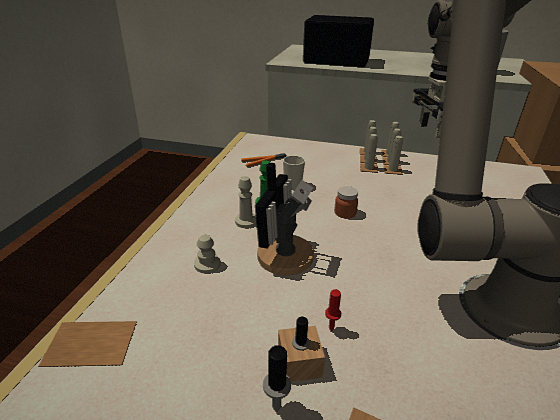

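The scene view (camera facing the robot, +y to the right) shows the lamp at (280,215), the tall white figure at (222,260), the short one at (303,288) and the jar at (204,190). The cup is at (141,228) and the block with the smaller black pin is at (391,215). The decoys are the green figure, the red pin and the big black pin. The side view agrees with this.

Run:
```python
from h import *
W={};F={}
for n in('scene','side'):
    c=dict(np.load(f'pics/{n}0.npz'));W[n]=cloud(c);F[n]=c['frame']
def reg(n,u0,u1,v0,v1,zlo,zhi,lab):
    P=W[n][v0:v1,u0:u1].reshape(-1,3);P=P[(P[:,2]>zlo)&(P[:,2]<zhi)]
    if len(P)==0: print(lab,n,'none');return P
    lo,hi=np.percentile(P,[2,98],axis=0);print(lab,n,len(P),'mid',((lo+hi)/2).round(4),'size',(hi-lo).round(4),'med',np.median(P,0).round(4));return P
reg('scene',205,242,225,290,.002,.02,'tallfoot');reg('scene',205,242,225,290,.12,.2,'talltop')
reg('side',232,258,170,235,.12,.2,'talltop')
reg('scene',285,325,262,310,.002,.02,'shortfoot');reg('scene',285,325,262,310,.07,.12,'shorttop')
reg('side',190,225,230,275,.07,.12,'shorttop')
reg('scene',372,412,190,238,.05,.061,'blocktop');reg('side',270,330,310,385,.05,.061,'blocktop')
reg('scene',372,412,190,238,.075,.2,'pin');reg('side',290,312,312,350,.075,.2,'pin')
reg('scene',250,312,222,258,.018,.027,'disc');reg('side',255,320,235,275,.018,.027,'disc')
P=reg('scene',240,320,170,240,.10,.215,'head');reg('scene',262,302,165,200,.215,.35,'fin');reg('side',250,300,160,200,.215,.35,'fin')
reg('scene',190,220,172,210,.06,.1,'jar');reg('scene',120,160,205,250,.08,.12,'cup')
# face plane: bright pixels on the face
c=F['scene'];m=np.zeros(c.shape[:2],bool);m[195:233,248:312]=1
m&=(c.min(-1)>90)&(W['scene'][...,2]>.09)
Q=W['scene'][m];ce=np.median(Q,0);Q=Q[np.linalg.norm(Q-ce,axis=1)<.12]
ce=Q.mean(0);n=np.linalg.svd(Q-ce,full_matrices=False)[2][2];n*=np.sign(n[0]);print('face',len(Q),ce.round(4),n.round(4),'yaw',np.arctan2(n[1],n[0]),'tilt',-np.arcsin(n[2]))
```

```text
tallfoot scene 338 mid [ 0.6496 -0.1811  0.0104] size [0.1849 0.109  0.0166] med [ 0.721  -0.1572  0.0111]
talltop scene 197 mid [ 0.7118 -0.1605  0.1377] size [0.0278 0.0325 0.0285] med [ 0.7167 -0.1589  0.1413]
talltop side 213 mid [ 0.6606 -0.058   0.1603] size [0.1192 0.2204 0.077 ] med [ 0.6965 -0.1452  0.1432]
shortfoot scene 336 mid [0.7113 0.0565 0.0103] size [0.1342 0.0913 0.0164] med [0.7551 0.0584 0.0119]
shorttop scene 194 mid [0.7422 0.0552 0.0805] size [0.0314 0.0372 0.0194] med [0.7473 0.0555 0.0843]
shorttop side 179 mid [0.7353 0.0623 0.0799] size [0.0339 0.03   0.0186] med [0.7337 0.0662 0.0814]
blocktop scene 361 mid [0.4521 0.2792 0.0556] size [0.0788 0.0876 0.0105] med [0.459  0.2755 0.0582]
blocktop side 1058 mid [0.443  0.2575 0.0559] size [0.086  0.1331 0.0096] med [0.4341 0.2897 0.0588]
pin scene 115 mid [0.4476 0.2782 0.0998] size [0.0186 0.0193 0.0461] med [0.4523 0.2778 0.1047]
pin side 277 mid [0.4432 0.2834 0.0992] size [0.0203 0.0179 0.0456] med [0.4425 0.2886 0.1068]
disc scene 864 mid [ 0.5821 -0.0318  0.0226] size [0.0845 0.1358 0.0075] med [ 0.5842 -0.0335  0.0228]
disc side 1140 mid [ 0.5476 -0.0241  0.0223] size [0.1321 0.1314 0.0061] med [ 0.5331 -0.0051  0.0226]
head scene 2363 mid [ 0.5621 -0.0343  0.1572] size [0.0951 0.1628 0.1075] med [ 0.6    -0.0296  0.1731]
fin scene 221 mid [ 0.5649 -0.0309  0.242 ] size [0.0799 0.0677 0.053 ] med [ 0.5999 -0.0342  0.2392]
fin side 246 mid [ 0.5628 -0.0152  0.2415] size [0.0782 0.0512 0.0523] med [ 0.5878 -0.0246  0.2388]
jar scene 275 mid [ 0.4258 -0.297   0.0716] size [0.0591 0.0549 0.0197] med [ 0.4327 -0.2955  0.0777]
cup scene 341 mid [ 0.6244 -0.4224  0.0904] size [0.0723 0.0724 0.0205] med [ 0.624  -0.4224  0.092 ]
face 59 [ 0.6003 -0.0293  0.1856] [0.9991 0.0321 0.0266] yaw 0.03209900921838795 tilt -0.026645089949754664
```

```bash
cat >> h.py <<'E'
def lamp(c,u0,u1,v0,v1,zlo=.09,zhi=.215,nx=None):
    """front face plane from a depth cloud, ransac"""
    P=cloud(c)[v0:v1,u0:u1].reshape(-1,3);P=P[(P[:,2]>zlo)&(P[:,2]<zhi)]
    rng=np.random.default_rng(0);best=None
    for _ in range(400):
        a=P[rng.choice(len(P),3,replace=False)];n=np.cross(a[1]-a[0],a[2]-a[0]);l=np.linalg.norm(n)
        if l<1e-5: continue
        n/=l
        m=abs((P-a[0])@n)<.003
        if best is None or m.sum()>best.sum(): best=m
    Q=P[best];ce=Q.mean(0);n=np.linalg.svd(Q-ce,full_matrices=False)[2][2];n*=np.sign(n[0])
    return ce,n,len(Q),np.arctan2(n[1],n[0]),-np.arcsin(n[2])
E
python3 - <<'E'
from h import *
from scipy.optimize import least_squares
C={n:dict(np.load(f'pics/{n}0.npz')) for n in('scene','side')};W={n:cloud(C[n]) for n in C}
print('face',lamp(C['scene'],243,316,188,238))
def pts(n,u0,u1,v0,v1,zlo,zhi,near=None,r=.1):
    P=W[n][v0:v1,u0:u1].reshape(-1,3);P=P[(P[:,2]>zlo)&(P[:,2]<zhi)]
    if near is not None:P=P[np.hypot(*(P[:,:2]-near).T)<r]
    return P
def circ(P,x0,r=None):
    f=lambda p:np.hypot(P[:,0]-p[0],P[:,1]-p[1])-(r or p[2])
    s=least_squares(f,[*x0,.02],loss='soft_l1',f_scale=.002);return s.x.round(4),np.abs(s.fun).mean().round(4)
both=lambda z0,z1,a,b,near,r:np.vstack([pts('scene',*a,z0,z1,near,r),pts('side',*b,z0,z1,near,r)])
for lab,z0,z1,a,b,nr,r in[('tall','.01','.035',(205,242,225,290),(230,262,170,232),(.70,-.16),.05),
 ]: pass
for lab,a,b,nr,zs in[('tall',(205,242,225,290),(230,262,170,232),(.705,-.16),[(.004,.012),(.05,.07),(.07,.1)]),('short',(285,325,262,310),(190,225,230,275),(.735,.057),[(.004,.012),(.07,.09)]),
 ('pin',(372,412,190,238),(285,315,312,350),(.445,.28),[(.075,.12)])]:
  for z in zs:
    P=both(*z,a,b,nr,.05);print(lab,z,len(P),circ(P,nr))
P=both(.019,.027,(245,318,215,262),(252,322,225,278),(.545,-.03),.1)
h=cv2.convexHull((P[:,:2]*1000).astype(np.float32))
print('disc',cv2.minEnclosingCircle(h),P[:,2].mean())
P=both(.057,.0605,(372,412,190,238),(270,330,310,385),(.445,.28),.06)
print('block',cv2.minAreaRect((P[:,:2]*1000).astype(np.float32)))
P=both(.222,.28,(262,302,165,205),(250,300,155,200),(.585,-.03),.03)
print('fin',cv2.minAreaRect((P[:,:2]*1000).astype(np.float32)),P[:,2].max(),np.ptp(P,0), np.median(P,0))
# strap region: behind pivot
P=np.vstack([W['scene'][165:200,262:302].reshape(-1,3),W['side'][170:215,285:318].reshape(-1,3)]);P=P[(P[:,2]>.185)&(P[:,2]<.235)&(P[:,0]<.56)&(P[:,0]>.4)]
print('strap',cv2.minAreaRect((P[:,:2]*1000).astype(np.float32)),len(P),P.mean(0))
E
```

```text
face (array([ 0.60163617, -0.03502951,  0.14854787]), array([ 0.99552148, -0.07716349, -0.05461483]), 1664, np.float64(-0.07735595614786299), np.float64(0.05464202100607119))
tall (0.004, 0.012) 186 (array([ 0.7071, -0.1606,  0.0318]), np.float64(0.0025))
tall (0.05, 0.07) 151 (array([ 0.7065, -0.1615,  0.0184]), np.float64(0.0012))
tall (0.07, 0.1) 242 (array([ 0.7063, -0.1613,  0.0181]), np.float64(0.0015))
short (0.004, 0.012) 227 (array([0.7387, 0.0558, 0.0323]), np.float64(0.0025))
short (0.07, 0.09) 367 (array([0.7396, 0.0578, 0.0151]), np.float64(0.0039))
pin (0.075, 0.12) 314 (array([0.444 , 0.2801, 0.011 ]), np.float64(0.0012))
disc ((552.1284790039062, -30.915237426757812), 77.68109130859375) 0.022747247458428616
block ((445.2415771484375, 280.5419616699219), (80.09263610839844, 79.34983825683594), 24.069185256958008)
fin ((594.298095703125, -33.20307922363281), (25.094039916992188, 25.109514236450195), 77.45409393310547) 0.2701739526351795 [0.02425651 0.02765889 0.04810542] [ 0.59714327 -0.02908555  0.24983171]
strap ((521.2896728515625, -28.45323944091797), (88.68753051757812, 44.92490005493164), 86.08811950683594) 626 [ 0.51982091 -0.01985416  0.20527884]
```

```bash
cat >> h.py <<'E'
def tool():
    s=manip.sense();w,x,y,z=s['tool_rot'];p=s['tcp_pos'];psi=np.arctan2(2*(x*y+w*z),1-2*(y*y+z*z));return s,p,psi
def plan(T,psi1,p=None,psi=None):
    if p is None: s,p,psi=tool()
    d=np.asarray(T)-p;c,s_=np.cos(psi),np.sin(psi)
    dy=-(psi1-psi);dy=(dy+np.pi)%(2*np.pi)-np.pi
    print('slide',[round(float(v),4) for v in(c*d[0]+s_*d[1],s_*d[0]-c*d[1],-d[2])],'yaw',round(float(dy),4),'from',p.round(4),round(float(psi),4))
E
python3 - <<'E'
from h import *
plan([.594,-.034,.33],-.077)
W=cloud(dict(np.load('pics/side0.npz')))
for l,(u0,u1,v0,v1) in dict(big=(266,290,345,400),red=(325,343,290,325)).items():
    P=W[v0:v1,u0:u1].reshape(-1,3);P=P[P[:,2]>.03];print(l,np.percentile(P,[3,50,97],axis=0).round(3).tolist())
E
```

```text
slide [0.5338, -0.2621, -0.1257] yaw 0.4769 from [ 0.2043 -0.4832  0.2043] 0.3999
big [[0.444, 0.304, 0.055], [0.459, 0.396, 0.108], [0.475, 0.407, 0.156]]
red [[0.383, 0.177, 0.048], [0.395, 0.19, 0.077], [0.409, 0.197, 0.111]]
```

```bash
python3 -m handwheel '{"slide":[[0.03,-0.015,-0.05],[0.534,-0.262,-0.126],[0.534,-0.262,-0.126],[0.534,-0.262,-0.126],[0.534,-0.262,-0.126],[0.534,-0.262,-0.126],[0.534,-0.262,-0.126],[0.534,-0.262,-0.126]],"yaw":[0.1,0.477,0.477,0.477,0.477,0.477,0.477,0.477]}' -1
python3 - <<'E'
from h import *
plan([.594,-.034,.33],-.077);plan([.594,-.034,.229],-.077)
E
```

```text
clock: 1.1
tcp_pos: [0.5043, -0.1376, 0.3122]
tool_rot: [0.0, 0.999, -0.039, -0.0]
force: [0.0, -0.9, 0.1]
finger_gap: 0.0922
slide [0.0815, -0.1102, -0.0178] yaw -0.0002 from [ 0.5043 -0.1376  0.3122] -0.0772
slide [0.0815, -0.1102, 0.0832] yaw -0.0002 from [ 0.5043 -0.1376  0.3122] -0.0772
```

```bash
python3 -m handwheel '{"slide":[[0.0815,-0.110,-0.018],[0.0815,-0.110,-0.018],[0.0815,-0.110,-0.018],[0.0815,-0.110,-0.018]],"yaw":[0,0,0,0]}'
python3 - <<'E'
from h import *
plan([.594,-.034,.229],-.077)
snap('wrist','w1')
E
```

```text
clock: 1.6
tcp_pos: [0.5931, -0.0356, 0.3293]
tool_rot: [0.0, 0.999, -0.038, -0.001]
force: [-0.7, -0.1, 0.1]
finger_gap: 0.0913
slide [0.0008, -0.0016, 0.1003] yaw 0.0013 from [ 0.5931 -0.0356  0.3293] -0.0757
```

View pics/w1.png

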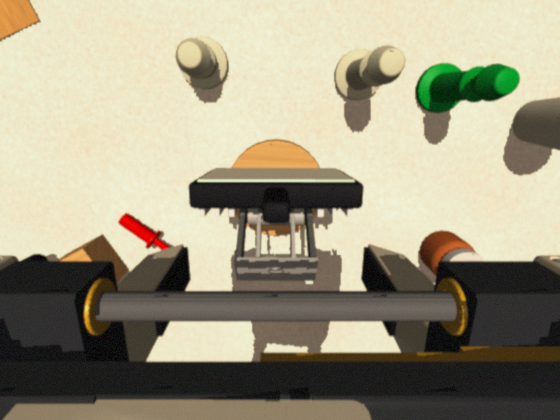

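The wrist view shows the fin at (276,205), centred between the open fingers and squared with them. I'll lower and grip.

```bash
python3 -m handwheel '{"slide":[[0,-0.0015,0.05],[0,-0.0015,0.1],[0,-0.0015,0.1],[0,-0.0015,0.1]],"yaw":[0,0,0,0]}' && python3 -m handwheel '{"slide":[[0,0,0],[0,0,0],[0,0,0],[0,0,0],[0,0,0]],"yaw":[0,0,0,0,0]}' 1
python3 - <<'E'
from h import *
s,p,psi=tool();print(p,psi,s['finger_gap'],s['force'])
O=np.array([.553,-.031])
for a,t in [(-.077,.055),(-.233,.13),(-.39,.21),(-.546,.29),(-.702,.36)]:
    r=.035*np.cos(t)+.105*np.sin(t);z=.145-.035*np.sin(t)+.105*np.cos(t)-.019
    plan([*(O+r*np.array([np.cos(a),np.sin(a)])),z],a,p,psi)
E
```

```text
clock: 2.15
tcp_pos: [0.5938, -0.0357, 0.2325]
tool_rot: [0.0, 0.999, -0.039, 0.002]
force: [-0.1, -0.6, 0.6]
finger_gap: 0.0916
clock: 2.78
tcp_pos: [0.5932, -0.0345, 0.2301]
tool_rot: [0.0, 0.999, -0.039, -0.0]
force: [-0.3, -0.1, -0.2]
finger_gap: 0.0467
[ 0.59318317 -0.03446408  0.23008929] -0.07708491884517933 0.0466641927665865 [-0.26648493 -0.1157061  -0.1771113 ]
slide [0.0004, -0.0004, 0.0012] yaw -0.0001 from [ 0.5932 -0.0345  0.2301] -0.0771
slide [0.0074, 0.0071, 0.0045] yaw 0.1559 from [ 0.5932 -0.0345  0.2301] -0.0771
slide [0.0131, 0.0169, 0.0087] yaw 0.3129 from [ 0.5932 -0.0345  0.2301] -0.0771
slide [0.0164, 0.0284, 0.0135] yaw 0.4689 from [ 0.5932 -0.0345  0.2301] -0.0771
slide [0.0162, 0.0404, 0.0181] yaw 0.6249 from [ 0.5932 -0.0345  0.2301] -0.0771
```

```bash
python3 -m handwheel '{"slide":[[0,0,0],[0,0,0],[0,0,0],[0,0,0]],"yaw":[0,0,0,0]}'
python3 -m handwheel '{"slide":[[0.004,0.003,0.0015],[0.0074,0.007,0.0035],[0.0103,0.012,0.0055],[0.0131,0.017,0.008],[0.0150,0.0225,0.010],[0.0164,0.0285,0.0125],[0.0163,0.0345,0.015],[0.0162,0.0404,0.017]],"yaw":[0.078,0.156,0.234,0.313,0.39,0.469,0.547,0.625]}' && python3 -m handwheel '{"slide":[[0,0,0],[0,0,0]],"yaw":[0,0]}'
python3 - <<'E'
from h import *
s,p,psi=tool();print(p,psi,s['finger_gap'],s['force'])
c=snap('scene','s2');print(lamp(c,200,330,180,245))
E
```

```text
clock: 3.28
tcp_pos: [0.5932, -0.0352, 0.2301]
tool_rot: [0.001, 0.999, -0.039, 0.0]
force: [0.2, -3.5, 0.4]
finger_gap: 0.0216
clock: 4.28
tcp_pos: [0.607, -0.0764, 0.2148]
tool_rot: [-0.0, 0.939, -0.345, 0.002]
force: [-0.9, -2.5, 7.5]
finger_gap: 0.0219
clock: 4.53
tcp_pos: [0.6069, -0.0772, 0.2145]
tool_rot: [0.001, 0.939, -0.344, 0.002]
force: [1.3, -5.0, 5.9]
finger_gap: 0.0219
[ 0.60688722 -0.07717693  0.21454621] -0.7026723912739204 0.021945462590695762 [ 1.27273764 -5.04460303  5.88382338]
(array([ 0.60096574, -0.05589172,  0.14667932]), array([ 0.75043897, -0.58777507, -0.30226118]), 588, np.float64(-0.6644385840877515), np.float64(0.3070639039137248))
```

View pics/s2.png

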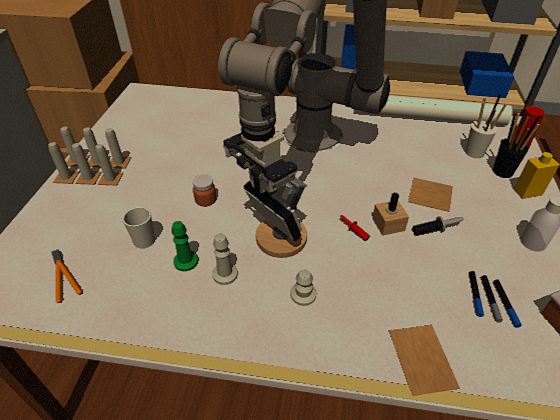

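The lamp is turned and nodded, and the gripper holds the fin at about (262,165). The figures haven't moved. The red and big black decoy pins have toppled onto the bench, away from my path. Next I release, rise and measure.

```bash
python3 -m handwheel '{"slide":[[0,0,0],[0,0,0],[0,0,0],[0,0,0],[0,0,-0.03],[0,0,-0.08],[0,0,-0.11],[0,0,-0.11]],"yaw":[0,0,0,0,0,0,0,0]}' 0
python3 -m handwheel '{"slide":[[-0.06,0,0],[-0.12,0,0],[-0.12,0,0],[-0.12,0,0]],"yaw":[0,0,0,0]}'
python3 - <<'E'
from h import *
c=snap('scene','s3');print(lamp(c,230,310,175,245))
snap('wrist','w3')
c=snap('side','d3')
a=np.hstack([cv2.resize(cv2.imread('pics/s3.png')[130:270,210:350],(400,400)),cv2.resize(cv2.imread('pics/d3.png')[130:280,230:380],(400,400))]);cv2.imwrite('pics/m3.png',a)
E
```

```text
clock: 5.58
tcp_pos: [0.6071, -0.0762, 0.3258]
tool_rot: [-0.0, 0.939, -0.344, 0.003]
force: [0.3, 0.4, -0.4]
finger_gap: 0.0462
clock: 6.08
tcp_pos: [0.5148, 0.0014, 0.3226]
tool_rot: [0.0, 0.939, -0.344, -0.0]
force: [0.0, -0.7, -0.5]
finger_gap: 0.0458
(array([ 0.59909777, -0.05916174,  0.14855392]), array([ 0.74841737, -0.59327234, -0.29647828]), 609, np.float64(-0.6702753994515519), np.float64(0.30100302189579625))
```

View pics/w3.png

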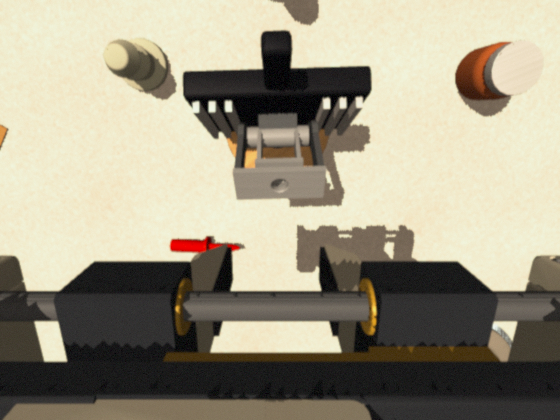

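View pics/m3.png

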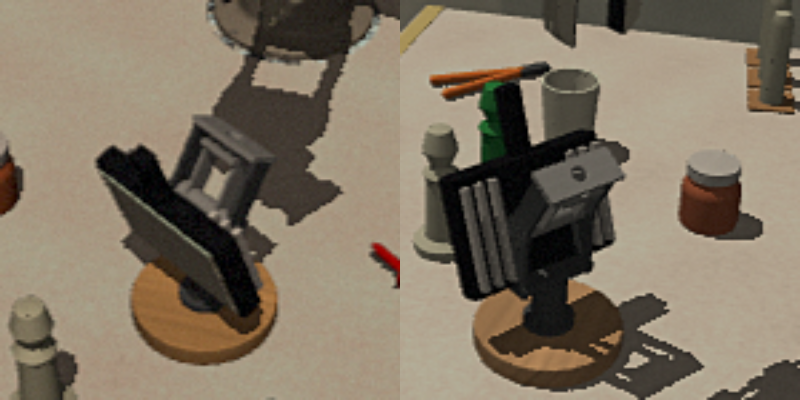

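The wrist view shows the lamp from behind, with the strap hole at (280,184), the fin at (277,45) and edges parallel to the tool. The side crop shows the hole at about px (297,195). Now I'll put numbers on these.

Run:
```python
from h import *
c=dict(np.load('pics/w3.npz'));W=cloud(c)
P=W[172:196,238:323].reshape(-1,3);P=P[(P[:,2]>.19)&(P[:,2]<.235)]
ce=np.median(P,0);n=np.linalg.svd(P-P.mean(0),full_matrices=False)[2][2];n*=np.sign(n[2])
print('strap',len(P),ce.round(4),'n',n.round(3),'lean',np.arccos(n[2]),'az',np.arctan2(-n[1],-n[0]))
def ray(c,u,v):
    d=c['R'].T@np.linalg.inv(c['intrinsics'])@[u,v,1];return -c['R'].T@c['t'],d
def hit(c,u,v,z): o,d=ray(c,u,v);return o+d*(z-o[2])/d[2]
zh=.145+.076*np.cos(np.pi/6)
g=cv2.cvtColor(c['frame'],cv2.COLOR_RGB2GRAY);sub=g[174:196,266:296];print(sub[::2,::2])
hw=hit(c,280,184,zh)
s=dict(np.load('pics/d3.npz'));hs=hit(s,296.9,194.9,zh);print('hole wrist',hw.round(4),'side',hs.round(4))
O=np.array([.553,-.031]);
for a in(-.66,-.70,-.74):print(a,(O-.038*np.array([np.cos(a),np.sin(a)])).round(4))
# fin top
F=W[25:90,258:296].reshape(-1,3);F=F[F[:,2]>.235];print('fin',len(F),F.min(0).round(4),F.max(0).round(4),np.median(F,0).round(4))
for h in(hw,hs):print('yaw hole->fin',np.arctan2(*(np.median(F,0)-h)[1::-1]))
# head panel top: face plane via both cams
print(lamp(c,185,370,65,100,.15,.235))
# direct tall line check
T=np.array([.7067,-.161]);print('aim',np.arctan2(*(T-O)[::-1]))
```

```text
strap 2034 [ 0.5218 -0.0101  0.2117] n [-0.467  0.381  0.798] lean 0.647100195899251 az -0.6847878336480682
[[143 136 141 139 140 142 140 141 139 139 141 141 143 140 141]
 [143 141 139 140 143 142 140 140 142 143 144 140 143 143 140]
 [142 139 140 141 138 126 121 121 124 130 137 142 143 141 138]
 [140 140 137 129  99  79  76  75  96 103 128 139 140 141 139]
 [139 139 131  82  70  71  77  91 143 135 124 130 142 140 141]
 [142 139 117  66  69  64  77 125 135 132 129 130 141 142 140]
 [140 138 121  87  92  99 124 139 145 145 133 141 139 141 141]
 [138 140 135 120 118 131 144 150 156 157 158 143 138 138 139]
 [141 139 140 139 147 151 164 177 186 170 151 141 140 139 139]
 [142 139 139 140 143 150 168 171 166 145 140 140 142 139 140]
 [138 140 140 142 139 139 140 143 138 139 139 142 143 140 141]]
hole wrist [ 0.5223 -0.0104  0.2108] side [ 0.5212 -0.0047  0.2108]
-0.66 [ 0.523  -0.0077]
-0.7 [ 0.5239 -0.0065]
-0.74 [ 0.5249 -0.0054]
fin 1112 [ 0.5919 -0.0901  0.235 ] [ 0.6195 -0.0627  0.2567] [ 0.6052 -0.0759  0.2519]
yaw hole->fin -0.6680965897053177
yaw hole->fin -0.7027477652903769
(array([ 0.59044104, -0.0647596 ,  0.19083198]), array([ 0.20467783, -0.16370442,  0.96504293]), 4770, np.float64(-0.6746282084431747), np.float64(-1.3056071107654237))
aim -0.7020527367684014
```

Run:
```python
from h import *
c=dict(np.load('pics/w3.npz'));s,p,psi=tool();cam=-c['R'].T@c['t'];print('cam',cam.round(4),'tcp',p.round(4),'fwd',c['R'][2].round(3),'f',c['intrinsics'][0,0])
a=-.70;f=np.array([np.cos(a),np.sin(a),0]);hole=np.array([.5225,-.0085,.2108])
for d in(.12,.16,.2,.25):
    C=hole+d*np.array([-.5*f[0],-.5*f[1],.866]);T=p+(C-cam)
    q=c['R']@(hole-C);q=c['intrinsics']@(q/q[2]);print(d,'pix',q[:2].round(0));plan(T,psi)
```

```text
cam [ 0.5762 -0.0504  0.5025] tcp [0.5153 0.0007 0.3224] fwd [-0.223  0.188 -0.956] f 328.5181188576589
0.12 pix [ 274. -145.]
slide [-0.128, 0.003, 0.1877] yaw 0.0 from [0.5153 0.0007 0.3224] -0.7032
0.16 pix [ 274. -145.]
slide [-0.148, 0.003, 0.1531] yaw 0.0 from [0.5153 0.0007 0.3224] -0.7032
0.2 pix [ 274. -145.]
slide [-0.168, 0.0031, 0.1185] yaw 0.0 from [0.5153 0.0007 0.3224] -0.7032
0.25 pix [ 274. -145.]
slide [-0.193, 0.0032, 0.0752] yaw 0.0 from [0.5153 0.0007 0.3224] -0.7032
```

Run:
```python
from h import *
O=np.array([.553,-.031,.145]);a=-.69;X=np.array([np.cos(a),np.sin(a),0]);Y=np.array([-np.sin(a),np.cos(a),0])
for n in('s3','d3','w3'):
    P=cloud(dict(np.load(f'pics/{n}.npz'))).reshape(-1,3)-O;L=np.stack([P@X,P@Y,P[:,2]],1)
    L=L[(abs(L[:,1])<.095)&(abs(L[:,0])<.13)&(L[:,2]>-.07)&(L[:,2]<.13)]
    # rotate into head frame for trial tilt, look at fit extents
    for t in(.27,.31,.35,.39):
        c,s=np.cos(t),np.sin(t);H=np.stack([L[:,0]*c-L[:,2]*s,L[:,1],L[:,0]*s+L[:,2]*c],1)
        fc=H[(H[:,0]>.04)&(H[:,0]<.056)&(abs(H[:,1])<.075)&(abs(H[:,2])<.05)]
        fn=H[(abs(H[:,1])<.02)&(H[:,2]>.068)&(abs(H[:,0]-.035)<.02)]
        o=[n,t]
        if len(fc)>50:o+=['face',len(fc),fc[:,0].mean().round(4),'slope',np.polyfit(fc[:,2],fc[:,0],1)[0].round(3),'yawslope',np.polyfit(fc[:,1],fc[:,0],1)[0].round(3)]
        if len(fn)>30:o+=['fin x',np.percentile(fn[:,0],[2,98]).round(4),'y',np.percentile(fn[:,1],[2,98]).round(4),'top',np.percentile(fn[:,2],98).round(4)]
        print(*o)
```

```text
s3 0.27 face 476 0.0506 slope 0.056 yawslope -0.016 fin x [0.0341 0.0516] y [-0.0084  0.0122] top 0.124
s3 0.31 face 463 0.0504 slope 0.017 yawslope -0.016 fin x [0.0302 0.047 ] y [-0.0084  0.0123] top 0.1256
s3 0.35 face 443 0.0503 slope -0.021 yawslope -0.016 fin x [0.0261 0.0434] y [-0.0084  0.0123] top 0.127
s3 0.39 face 433 0.0503 slope -0.059 yawslope -0.016 fin x [0.0214 0.04  ] y [-0.0084  0.0123] top 0.1283
d3 0.27 fin x [0.0277 0.0459] y [-0.0091  0.0125] top 0.1222
d3 0.31 fin x [0.0244 0.0414] y [-0.0091  0.0125] top 0.1236
d3 0.35 fin x [0.0209 0.0378] y [-0.0091  0.0125] top 0.125
d3 0.39 fin x [0.0172 0.034 ] y [-0.0091  0.0127] top 0.1261
w3 0.27 fin x [0.0302 0.0488] y [-0.0118  0.009 ] top 0.1248
w3 0.31 fin x [0.0272 0.0438] y [-0.0118  0.009 ] top 0.1264
w3 0.35 fin x [0.0232 0.0388] y [-0.0118  0.009 ] top 0.1277
w3 0.39 fin x [0.0184 0.0338] y [-0.0118  0.009 ] top 0.1289
```

Face slope and fin position together give tilt ≈ 0.325 and swivel ≈ -0.68, and the aim needed is -0.70. Both are well within tolerance, so I'm going to the pin.

Run:
```python
from h import *
plan([.444,.2801,.16],-.685)
```

```text
slide [-0.2351, -0.167, 0.1624] yaw -0.0182 from [0.5153 0.0007 0.3224] -0.7032
```

```bash
python3 -m handwheel '{"slide":[[-0.05,-0.035,0],[-0.10,-0.07,0.02],[-0.15,-0.11,0.06],[-0.20,-0.14,0.1],[-0.235,-0.167,0.14],[-0.235,-0.167,0.162],[-0.235,-0.167,0.162],[-0.235,-0.167,0.162]],"yaw":[-0.018,-0.018,-0.018,-0.018,-0.018,-0.018,-0.018,-0.018]}' 0
python3 - <<'E'
from h import *
plan([.444,.2801,.078],-.685)
c=snap('wrist','w4')
W=cloud(c);m=(W[...,2]>.105)&(W[...,2]<.13)&(np.hypot(W[...,0]-.444,W[...,1]-.28)<.03)
P=W[m];print(len(P),P.mean(0).round(4),P.min(0).round(4),P.max(0).round(4))
E
```

```text
clock: 7.22
tcp_pos: [0.4445, 0.2802, 0.1621]
tool_rot: [-0.0, 0.942, -0.336, 0.001]
force: [0.3, 0.3, 0.4]
finger_gap: 0.0464
slide [-0.0003, 0.0004, 0.0841] yaw -0.0002 from [0.4445 0.2802 0.1621] -0.6852
811 [0.4455 0.277  0.1201] [0.4332 0.2676 0.1052] [0.4545 0.2887 0.124 ]
```

View pics/w4.png

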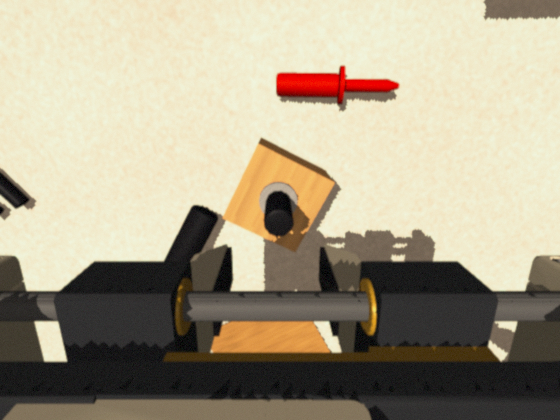

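The pin is centred between the fingers at (278,213), and the fallen decoys lie low and clear. I'll lower and close.

```bash
python3 -m handwheel '{"slide":[[0,0,0.04],[0,0,0.084],[0,0,0.084],[0,0,0.084]],"yaw":[0,0,0,0]}' 0 && python3 -m handwheel '{"slide":[[0,0,0],[0,0,0],[0,0,0],[0,0,0],[0,0,0]],"yaw":[0,0,0,0,0]}' 1
```

```text
clock: 7.78
tcp_pos: [0.4449, 0.2808, 0.0793]
tool_rot: [-0.001, 0.942, -0.336, 0.001]
force: [0.1, -0.5, 1.0]
finger_gap: 0.0458
clock: 8.4
tcp_pos: [0.4433, 0.2808, 0.0776]
tool_rot: [-0.0, 0.942, -0.335, 0.0]
force: [0.1, -1.9, 6.6]
finger_gap: 0.0216
```

```bash
python3 -m handwheel '{"slide":[[0,0,0],[0,0,0],[0,0,-0.02],[0,0,-0.042],[0,0,-0.042],[0,0,-0.042]],"yaw":[0,0,0,0,0,0]}' && python3 -m handwheel '{"slide":[[-0.008,0,0.0005],[-0.0155,0,0.0016],[-0.022,0,0.0035],[-0.0285,0,0.0057],[-0.035,0,0.0087],[-0.041,0,0.0118],[-0.042,0,0.0118]],"yaw":[0,0,0,0,0,0,0]}'
python3 - <<'E'
from h import *
s,p,psi=tool();print(p,s['force'],s['joints'][5])
snap('side','d5')
cv2.imwrite('pics/d5c.png',cv2.resize(cv2.imread('pics/d5.png')[260:390,230:360],(520,520)))
E
```

```text
clock: 9.15
tcp_pos: [0.4424, 0.2805, 0.118]
tool_rot: [0.001, 0.942, -0.335, -0.001]
force: [-0.2, 1.2, -0.9]
finger_gap: 0.0214
clock: 10.02
tcp_pos: [0.4101, 0.3075, 0.1069]
tool_rot: [0.0, 0.942, -0.335, -0.0]
force: [2.0, -2.2, -1.0]
finger_gap: 0.0214
[0.41014292 0.30745612 0.10692677] [ 1.99527471 -2.17211241 -0.95476731] 2.748338171243625
```

View pics/d5c.png

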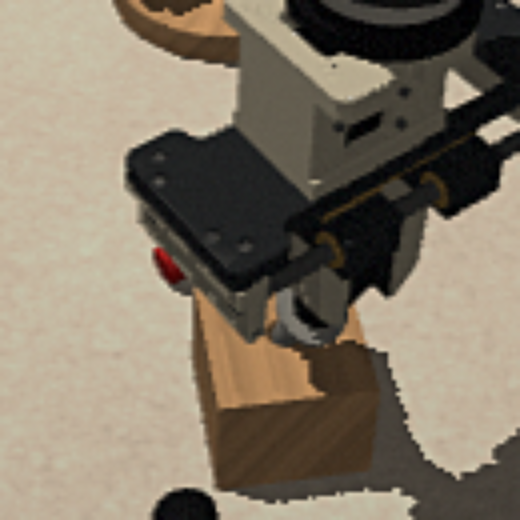

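The gripper still holds the pin and the shoulder disc now visibly leans; only the tip is in the block. Next I lift out and carry it to hover near the strap, then measure the pin in the clear.

```bash
python3 -m handwheel '{"slide":[[0,0,-0.03],[0,0,-0.09],[0,0,-0.15],[0,0,-0.2],[0,0,-0.22],[0,0,-0.22]],"yaw":[0,0,0,0,0,0]}'
python3 - <<'E'
from h import *
plan([.4811,.0264,.32],-.685)
E
```

```text
clock: 10.82
tcp_pos: [0.4106, 0.3078, 0.3283]
tool_rot: [-0.001, 0.942, -0.335, 0.0]
force: [-0.5, -0.2, -1.3]
finger_gap: 0.0212
slide [0.2324, 0.1736, 0.0083] yaw 0.0011 from [0.4106 0.3078 0.3283] -0.6839
```

```bash
python3 -m handwheel '{"slide":[[0.05,0.037,0.002],[0.1,0.075,0.004],[0.15,0.112,0.006],[0.2,0.149,0.008],[0.232,0.1735,0.008],[0.232,0.1735,0.008],[0.232,0.1735,0.008]],"yaw":[0,0,0,0,0,0,0]}'
python3 - <<'E'
from h import *
s,p,psi=tool();print(p,psi)
a=snap('scene','s6');b=snap('side','d6')
def pj(c,X):
    q=c['intrinsics']@(c['R']@X+c['t']);return q[:2]/q[2]
f=np.array([np.cos(-.685),np.sin(-.685),0]);ax=-.5*f+[0,0,.866];tip=p+[0,0,.019]-.087*ax
print('tip',tip.round(4));
for c in(a,b):print('pred tip',pj(c,tip).round(1),'shoulder',pj(c,tip+.05*ax).round(1),'hole',pj(c,np.array([.5225,-.0075,.2108])).round(1))
u=[cv2.resize(cv2.imread(f'pics/{n}.png')[y:y+110,x:x+110],(400,400)) for n,y,x in(('s6',110,225),('d6',110,240))]
cv2.imwrite('pics/m6.png',np.hstack(u))
E
```

```text
clock: 11.7
tcp_pos: [0.48, 0.0268, 0.318]
tool_rot: [-0.0, 0.942, -0.336, -0.001]
force: [-0.7, 0.3, -1.1]
finger_gap: 0.0213
[0.48000081 0.02678926 0.31800772] -0.6844655837905782
tip [ 0.5137 -0.0007  0.2617]
pred tip [295.6 159.7] shoulder [303.2 142.1] hole [292.1 176.9]
pred tip [300.7 176.7] shoulder [308.9 163.3] hole [296.6 194.2]
```

View pics/m6.png

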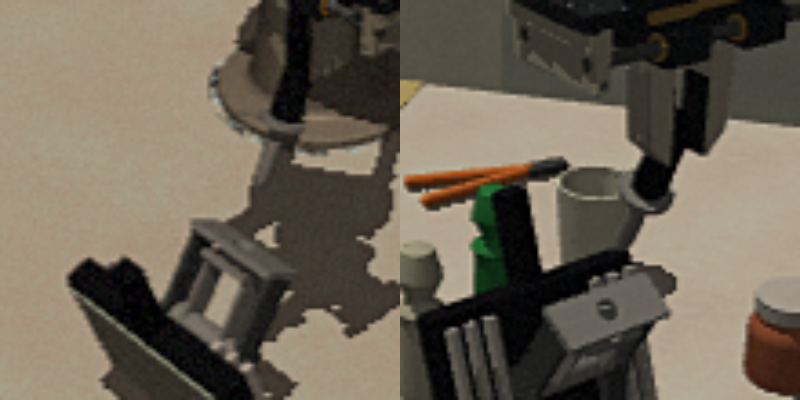

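The tip is at scene px (297,161) and side px (303,178), and the hole is at scene (291,176) and side (297,195). I'll triangulate both.

Run:
```python
from h import *
a=dict(np.load('pics/s6.npz'));b=dict(np.load('pics/d6.npz'))
M=lambda c:c['intrinsics']@np.c_[c['R'],c['t']]
def tri(u,v):
    X=cv2.triangulatePoints(M(a),M(b),np.array(u,float).reshape(2,1),np.array(v,float).reshape(2,1))[:,0];return X[:3]/X[3]
tip=tri((297,160.9),(302.7,178.2));sh=tri((303.1,145.2),(308.5,163.5));ho=tri((291,176),(296.7,194.7))
f=np.array([np.cos(-.685),np.sin(-.685),0]);y=np.array([-f[1],f[0],0])
for n,v in(('tip',tip),('sh',sh),('hole',ho)):print(n,v.round(4))
for n,v in(('sh-tip',sh-tip),('tip-hole',tip-ho)):print(n,'x',(v@f).round(4),'y',(v@y).round(4),'z',v[2].round(4))
# depth clouds: shank points below the disc, strap
s,p,psi=tool();G=p+[0,0,.019]
for n,c in(('scene',a),('side',b)):
    P=cloud(c).reshape(-1,3)-G;L=np.stack([P@f,P@y,P[:,2]],1)
    k=L[(abs(L[:,1])<.02)&(L[:,0]>.0)&(L[:,0]<.06)&(L[:,2]<-.04)&(L[:,2]>-.085)]
    print(n,len(k));
    for z0 in(-.08,-.07,-.06,-.05):
        q=k[(k[:,2]>z0-.005)&(k[:,2]<=z0+.005)]
        if len(q):print(z0,len(q),np.percentile(q[:,0],[5,50,95]).round(4),np.percentile(q[:,1],[5,50,95]).round(4))
```

```text
tip [0.5098 0.0018 0.2576]
sh [0.4972 0.0143 0.3006]
hole [ 0.5214 -0.0098  0.2104]
sh-tip x -0.0177 y 0.0016 z 0.043
tip-hole x -0.0163 y 0.0017 z 0.0472
scene 63
-0.08 3 [0.0423 0.0442 0.0461] [-0.0015  0.0031  0.0038]
-0.07 14 [0.0382 0.0441 0.0472] [-0.0019  0.0023  0.0048]
-0.06 15 [0.0362 0.0404 0.0452] [-0.0035  0.0026  0.0047]
-0.05 19 [0.0323 0.0365 0.0411] [-0.0022  0.0025  0.0063]
side 56
-0.08 3 [0.0398 0.0414 0.0443] [0.0019 0.0032 0.0035]
-0.07 15 [0.033  0.0358 0.042 ] [-0.0005  0.0051  0.0073]
-0.06 19 [0.0287 0.0313 0.0386] [0.0009 0.0054 0.0076]
-0.05 19 [0.0259 0.0283 0.0336] [-0.0005  0.0056  0.0068]
```

```bash
python3 -m handwheel '{"slide":[[0.004,0.0015,0.013],[0.008,0.0015,0.026],[0.011,0.0015,0.037],[0.011,0.0015,0.037],[0.011,0.0015,0.037]],"yaw":[0,0,0,0,0]}'
python3 - <<'E'
from h import *
s,p,psi=tool();print(p,psi,s['force'])
snap('scene','s7');snap('side','d7');snap('wrist','w7')
u=[cv2.resize(cv2.imread(f'pics/{n}.png')[y:y+h,x:x+h],(400,400),interpolation=cv2.INTER_CUBIC) for n,y,x,h in(('s7',130,255,70),('d7',145,265,70))]
v=cv2.resize(cv2.imread('pics/w7.png')[120:260,210:350],(400,200) if 0 else (200,200))
cv2.imwrite('pics/m7.png',np.vstack([np.hstack(u),np.hstack([v,np.zeros((200,600,3),np.uint8)])]))
E
```

```text
clock: 12.42
tcp_pos: [0.4884, 0.0181, 0.2825]
tool_rot: [-0.0, 0.942, -0.335, 0.0]
force: [1.0, -0.3, -1.5]
finger_gap: 0.0213
[0.4883767  0.01805094 0.28249271] -0.6842660734113606 [ 0.98925499 -0.26692477 -1.46355967]
```

View pics/m7.png

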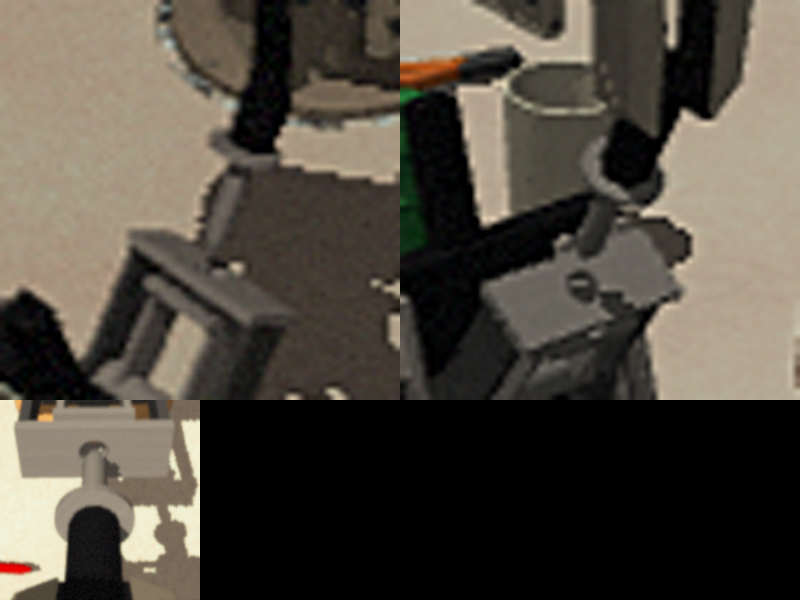

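The wrist crop shows the shank lined up sideways with the hole, and the side crop has the tip at (590,250), about 12 mm above the hole at (582,285). I'll enter gently and watch the force.

```bash
python3 -m handwheel '{"slide":[[0.001,0,0.004],[0.002,0,0.008],[0.004,0,0.012],[0.006,0,0.016],[0.006,0,0.016]],"yaw":[0,0,0,0,0]}'
python3 - <<'E'
from h import *
s,p,psi=tool();print(p,s['force'],s['torque'])
c=snap('wrist','w8');snap('side','d8')
E
```

```text
clock: 13.2
tcp_pos: [0.4923, 0.0145, 0.2655]
tool_rot: [0.0, 0.942, -0.335, -0.001]
force: [-1.6, 1.2, -3.4]
finger_gap: 0.0215
[0.49233842 0.01450831 0.26549946] [-1.5899759   1.23741691 -3.37242665] [0.53420312 0.45568566 0.02358537]
```

```bash
python3 -m handwheel '{"slide":[[0.001,0,0.003],[0.002,0,0.006],[0.003,0,0.009],[0.004,0,0.012],[0.004,0,0.012]],"yaw":[0,0,0,0,0]}'
python3 - <<'E'
from h import *
s,p,psi=tool();print(p,s['force'],s['torque'])
c=snap('wrist','w9');snap('side','d9');snap('scene','s9')
u=[cv2.resize(cv2.imread(f'pics/{n}.png')[y:y+h,x:x+h],(400,400),interpolation=cv2.INTER_CUBIC) for n,y,x,h in(('s9',140,255,70),('d9',150,265,70))]
cv2.imwrite('pics/m9.png',np.hstack(u))
E
```

```text
clock: 13.92
tcp_pos: [0.496, 0.0116, 0.2538]
tool_rot: [0.0, 0.942, -0.336, -0.0]
force: [-1.3, 1.5, -3.8]
finger_gap: 0.0213
[0.49600423 0.01161819 0.25381739] [-1.32648197  1.47772977 -3.80605001] [0.59191985 0.3878741  0.00658054]
```

View pics/m9.png

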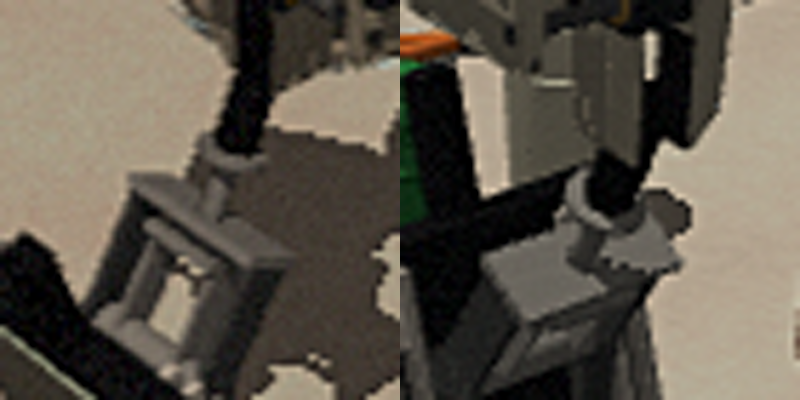

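The side crop shows the shank well inside the strap hole, and forces are only a few newtons. I'll continue.

```bash
python3 -m handwheel '{"slide":[[0.0015,0,0.003],[0.003,0,0.006],[0.0045,0,0.009],[0.006,0,0.012],[0.006,0,0.012]],"yaw":[0,0,0,0,0]}'
python3 - <<'E'
from h import *
s,p,psi=tool();print(p,s['force'],s['torque'])
E
```

```text
clock: 14.7
tcp_pos: [0.5006, 0.0079, 0.2418]
tool_rot: [0.0, 0.942, -0.335, -0.0]
force: [-0.8, 3.1, -5.2]
finger_gap: 0.0211
[0.5006186  0.00788451 0.24177802] [-0.79580688  3.08608971 -5.20342495] [ 0.68120573  0.5293679  -0.03702331]
```

```bash
python3 -m handwheel '{"slide":[[0.0015,0,0.003],[0.003,0,0.006],[0.0045,0,0.009],[0.006,0,0.012],[0.006,0,0.012]],"yaw":[0,0,0,0,0]}'
python3 - <<'E'
from h import *
s,p,psi=tool();print(p,s['force'],s['torque'])
snap('wrist','w10');snap('side','d10');snap('scene','s10')
u=[cv2.resize(cv2.imread(f'pics/{n}.png')[y:y+h,x:x+h],(400,400),interpolation=cv2.INTER_CUBIC) for n,y,x,h in(('s10',140,255,70),('d10',150,265,70))]
cv2.imwrite('pics/m10.png',np.hstack(u))
E
```

```text
clock: 15.32
tcp_pos: [0.5052, 0.0041, 0.2297]
tool_rot: [0.0, 0.942, -0.335, -0.0]
force: [-1.8, 3.4, -4.4]
finger_gap: 0.0213
[0.50515046 0.00414579 0.22973877] [-1.77747273  3.40300892 -4.36450142] [0.77175992 0.65622829 0.019966  ]
```

View pics/m10.png

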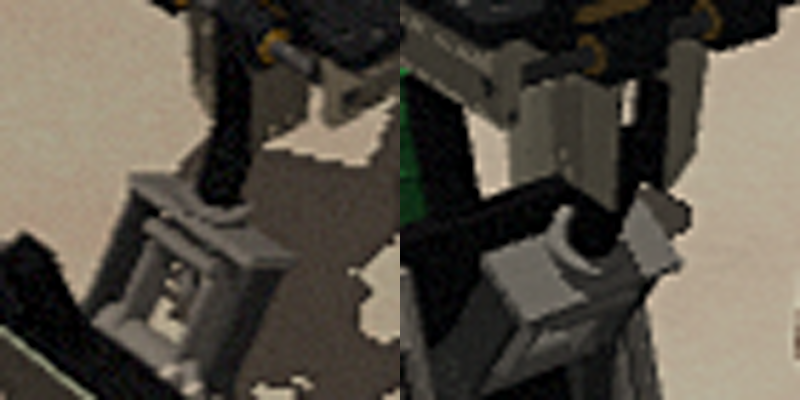

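The pin is through, with its tip visible below the strap at (180,275) in the scene crop, and the shoulder is a few mm short. All 12 views are used, so I finish by force and depth numbers.

```bash
python3 -m handwheel '{"slide":[[0.0005,0,0.001],[0.001,0,0.002],[0.0015,0,0.003],[0.0015,0,0.003]],"yaw":[0,0,0,0]}'; python3 -m handwheel '{"slide":[[0.0005,0,0.001],[0.001,0,0.002],[0.001,0,0.002]],"yaw":[0,0,0]}'
```

```text
clock: 15.98
tcp_pos: [0.506, 0.0036, 0.2281]
tool_rot: [-0.0, 0.942, -0.335, -0.0]
force: [-6.3, 4.7, 3.4]
finger_gap: 0.0209
clock: 16.35
tcp_pos: [0.5061, 0.0038, 0.2278]
tool_rot: [-0.001, 0.942, -0.335, -0.0]
force: [-12.8, 8.5, 15.4]
finger_gap: 0.0211
```

Axial force rose to about 20 N with motion stopped, so the shoulder is on the strap. I'll ease off, open and rise.

```bash
python3 -m handwheel '{"slide":[[-0.0005,0,-0.001],[-0.0005,0,-0.001]],"yaw":[0,0]}'; python3 -m handwheel '{"slide":[[0,0,0],[0,0,0],[0,0,0],[0,0,0],[0,0,0],[0,0,0]],"yaw":[0,0,0,0,0,0]}' 0; python3 -m handwheel '{"slide":[[0,0,-0.01],[0,0,-0.03],[0,0,-0.06],[0,0,-0.1],[-0.05,0,-0.13],[-0.1,0,-0.13],[-0.1,0,-0.13],[-0.1,0,-0.13]],"yaw":[0,0,0,0,0,0,0,0]}'
python3 - <<'E'
from h import *
for n in('scene','side','wrist'):snap(n,n+'11')
O=np.array([.553,-.031,.145]);a=-.685;X=np.array([np.cos(a),np.sin(a),0]);Y=np.array([-np.sin(a),np.cos(a),0])
A=-.5*X+[0,0,.866];B=.866*X+[0,0,.5]
from scipy.optimize import least_squares
for n in('scene11','side11','wrist11'):
    c=dict(np.load(f'pics/{n}.npz'));W=cloud(c).reshape(-1,3);P=W-O
    L=np.stack([P@A,P@B,P@Y],1) # axial, transverse, y
    fr=c['frame'].reshape(-1,3).max(-1)
    h=(L[:,0]>.088)&(L[:,0]<.15)&(np.hypot(L[:,1],L[:,2])<.03)
    H=L[h];print(n,'handle',len(H),'axial top',np.percentile(H[:,0],99).round(4) if len(H) else '')
    if len(H)>60:
        fun=lambda p:np.hypot(H[:,1]-p[0]-p[1]*(H[:,0]-.11),H[:,2]-p[2]-p[3]*(H[:,0]-.11))-.011
        r=least_squares(fun,[0,0,0,0],loss='soft_l1',f_scale=.002);print(' axis at grip',r.x[[0,2]].round(4),'slopes',r.x[[1,3]].round(3),'res',abs(r.fun).mean().round(4))
    s=L[(abs(L[:,0]-.076)<.008)&(abs(L[:,1])<.02)&(abs(L[:,2])<.04)&(abs(L[:,2])>.02)];print(' strap axial',np.median(s[:,0]).round(4),len(s))
    d=L[(abs(L[:,0]-.08)<.007)&(np.hypot(L[:,1],L[:,2])<.018)];print(' disc axial',np.median(d[:,0]).round(4),len(d))
print(lamp(dict(np.load('pics/scene11.npz')),230,310,175,245))
E
```

```text
clock: 16.6
tcp_pos: [0.506, 0.0037, 0.2279]
tool_rot: [-0.0, 0.942, -0.335, -0.0]
force: [-10.1, 6.5, 8.6]
finger_gap: 0.0209
clock: 17.35
tcp_pos: [0.5069, 0.0028, 0.2262]
tool_rot: [0.0, 0.942, -0.335, 0.0]
force: [0.2, 0.2, 0.9]
finger_gap: 0.0457
clock: 18.35
tcp_pos: [0.4297, 0.0659, 0.3568]
tool_rot: [0.0, 0.942, -0.335, 0.001]
force: [-0.4, -0.2, 0.6]
finger_gap: 0.046
scene11 handle 164 axial top 0.1391
 axis at grip [-0.0071 -0.0029] slopes [-0.11  -0.031] res 0.0015
 strap axial 0.0743 90
 disc axial 0.0797 72
side11 handle 189 axial top 0.141
 axis at grip [-0.0079 -0.0017] slopes [-0.119 -0.025] res 0.0016
 strap axial 0.0753 159
 disc axial 0.0805 85
wrist11 handle 1368 axial top 0.1413
 axis at grip [-0.0067 -0.0029] slopes [-0.154 -0.001] res 0.0015
 strap axial 0.0763 1678
 disc axial 0.0823 799
(array([ 0.59984553, -0.05590011,  0.14351602]), array([ 0.74613137, -0.58651299, -0.31510396]), 574, np.float64(-0.6661903812273041), np.float64(0.32056618882009186))
```

Run:
```python
from h import *
O=np.array([.553,-.031,.145]);a=-.685;X=np.array([np.cos(a),np.sin(a),0]);Y=np.array([-np.sin(a),np.cos(a),0])
A=-.5*X+[0,0,.866];B=.866*X+[0,0,.5]
for n in('scene0','side0','s3','d3','scene11','side11','wrist11'):
    c=dict(np.load(f'pics/{n}.npz'));
    a_=-.077 if n.endswith('0') else -.685
    X=np.array([np.cos(a_),np.sin(a_),0]);Y=np.array([-np.sin(a_),np.cos(a_),0]);A=-.5*X+[0,0,.866];B=.866*X+[0,0,.5]
    P=cloud(c).reshape(-1,3)-O;L=np.stack([P@A,P@B,P@Y],1)
    s=L[(abs(L[:,0]-.075)<.006)&(L[:,1]>-.022)&(L[:,1]<.016)&(abs(L[:,2])<.038)&(abs(L[:,2])>.019)]
    for _ in range(3):
        k,*_r=np.linalg.lstsq(np.c_[s[:,1:],np.ones(len(s))],s[:,0],rcond=None);r=s[:,0]-np.c_[s[:,1:],np.ones(len(s))]@k;s=s[abs(r)<.0025]
    print(n,len(s),'strap slopes dA/dB,dA/dY',k.round(3),'B range',np.percentile(s[:,1],[2,98]).round(4),'Y',np.percentile(s[:,2],[2,98]).round(4))
    if '11' in n:
        d=L[(L[:,0]>.0)&(abs(L[:,0]-.081)<.008)&(np.hypot(L[:,1]+.003,L[:,2]+.002)<.016)&(np.hypot(L[:,1]+.003,L[:,2]+.002)>.012)]
        for _ in range(3):
            k,*_r=np.linalg.lstsq(np.c_[d[:,1:],np.ones(len(d))],d[:,0],rcond=None);r=d[:,0]-np.c_[d[:,1:],np.ones(len(d))]@k;d=d[abs(r)<.002]
        print('  disc',len(d),k.round(3))
        t=L[(L[:,0]>.06)&(abs(L[:,2])<.011)&(L[:,0]<.145)&(abs(L[:,1])<.03)]
        for z in np.arange(.09,.14,.01):
            q=t[abs(t[:,0]-z)<.005];print('  ',z.round(2),len(q),np.percentile(q[:,1],[3,97]).round(4) if len(q) else '')
```

```text
scene0 37 strap slopes dA/dB,dA/dY [-0.047 -0.016  0.075] B range [-0.0173  0.0153] Y [-0.0365  0.036 ]
side0 129 strap slopes dA/dB,dA/dY [0.001 0.004 0.076] B range [-0.0182  0.0146] Y [-0.0372  0.0361]
s3 65 strap slopes dA/dB,dA/dY [-0.018  0.002  0.075] B range [-0.0165  0.0159] Y [-0.0369  0.0374]
d3 180 strap slopes dA/dB,dA/dY [-0.007  0.005  0.075] B range [-0.0189  0.0149] Y [-0.0373  0.0374]
scene11 49 strap slopes dA/dB,dA/dY [-0.007  0.01   0.075] B range [-0.0167  0.0157] Y [-0.0363  0.0365]
  disc 8 [0.057 0.124 0.079]
   0.09 29 [-0.0042  0.0068]
   0.1 32 [-0.0073  0.0075]
   0.11 30 [-0.009   0.0057]
   0.12 31 [-0.011   0.0052]
   0.13 33 [-0.0131  0.0025]
   0.14 17 [-0.0175  0.0024]
side11 125 strap slopes dA/dB,dA/dY [-0.007  0.011  0.075] B range [-0.0186  0.0142] Y [-0.0369  0.0368]
  disc 28 [ 0.111 -0.006  0.082]
   0.09 27 [-0.016  0.005]
   0.1 26 [-0.0172  0.0024]
   0.11 25 [-0.0189  0.0001]
   0.12 28 [-0.0203 -0.0021]
   0.13 30 [-0.0213 -0.0038]
   0.14 58 [-0.0205 -0.0034]
wrist11 1494 strap slopes dA/dB,dA/dY [0.    0.005 0.076] B range [-0.0162  0.0155] Y [-0.0372  0.0372]
  disc 282 [0.133 0.004 0.083]
   0.09 143 [-0.0013  0.0133]
   0.1 151 [-0.0023  0.0064]
   0.11 151 [-0.0028  0.0051]
   0.12 168 [-0.004   0.0037]
   0.13 177 [-0.0055  0.0022]
   0.14 502 [-0.0184  0.0006]
```

Strap slope reads 0 in every view, which validates the frame. The shoulder disc leans about 0.12 rad and its centre sits about 2.5 mm high, which is inside the limits but only just. The pads had been about 6 mm forward of the pin axis. I'll re-grip centred, straighten the pin and press it flush.

```bash
python3 -m handwheel '{"slide":[[0.05,0,0],[0.094,0,0.02],[0.094,0,0.06],[0.094,0,0.1],[0.094,0,0.12],[0.094,0,0.13],[0.094,0,0.13],[0.094,0,0.13]],"yaw":[0,0,0,0,0,0,0,0]}' 0; python3 -m handwheel '{"slide":[[0,0,0],[0,0,0],[0,0,0],[0,0,0],[0,0,0],[0,0,0]],"yaw":[0,0,0,0,0,0]}' 1;  python3 -m handwheel '{"slide":[[0.001,0,-0.0005],[0.002,0,-0.001],[0.003,0,-0.0015],[0.003,0,-0.0015]],"yaw":[0,0,0,0]}'
```

```text
clock: 19.5
tcp_pos: [0.5029, 0.0065, 0.2272]
tool_rot: [-0.0, 0.942, -0.336, 0.001]
force: [-0.0, -0.1, -0.0]
finger_gap: 0.0461
clock: 20.25
tcp_pos: [0.5022, 0.0068, 0.2264]
tool_rot: [-0.0, 0.942, -0.335, 0.0]
force: [0.3, 0.5, 2.8]
finger_gap: 0.0201
clock: 20.75
tcp_pos: [0.5044, 0.0047, 0.2276]
tool_rot: [0.0, 0.942, -0.336, -0.0]
force: [-0.2, 0.7, -1.0]
finger_gap: 0.02
```

```bash
python3 -m handwheel '{"slide":[[0.001,0,-0.0005],[0.002,0,-0.001],[0.002,0,-0.001]],"yaw":[0,0,0]}';  python3 -m handwheel '{"slide":[[0.0005,0,0.001],[0.001,0,0.002],[0.0015,0,0.003],[0.0015,0,0.003]],"yaw":[0,0,0,0]}'
python3 - <<'E'
from h import *
s,p,psi=tool();print(p,s['force'],s['torque'])
for n in('scene','side','wrist'):snap(n,n+'12')
O=np.array([.553,-.031,.145]);a=-.685;X=np.array([np.cos(a),np.sin(a),0]);Y=np.array([-np.sin(a),np.cos(a),0])
A=-.5*X+[0,0,.866];B=.866*X+[0,0,.5]
for n in('side12','wrist12'):
    P=cloud(dict(np.load(f'pics/{n}.npz'))).reshape(-1,3)-O;L=np.stack([P@A,P@B,P@Y],1)
    r=np.hypot(L[:,1]+.002,L[:,2]+.002);d=L[(abs(L[:,0]-.081)<.006)&(r<.016)&(r>.012)]
    for _ in range(3):
        k,*_r=np.linalg.lstsq(np.c_[d[:,1:],np.ones(len(d))],d[:,0],rcond=None);e=d[:,0]-np.c_[d[:,1:],np.ones(len(d))]@k;d=d[abs(e)<.002]
    print(n,'disc',len(d),k.round(3))
E
```

```text
clock: 21.12
tcp_pos: [0.506, 0.0035, 0.2287]
tool_rot: [0.0, 0.942, -0.336, -0.0]
force: [-1.0, -0.7, -2.5]
finger_gap: 0.0202
clock: 21.62
tcp_pos: [0.5074, 0.0028, 0.2284]
tool_rot: [-0.0, 0.942, -0.335, 0.001]
force: [-6.0, 2.3, 15.3]
finger_gap: 0.0197
[0.50744972 0.00280361 0.22836669] [-5.96270019  2.29052648 15.31140484] [0.52253133 1.29265936 0.01471891]
side12 disc 32 [0.019 0.018 0.08 ]
wrist12 disc 418 [ 0.042 -0.003  0.081]
```

The disc now reads flush (slope 0.02–0.04, top at 0.080–0.081 against 0.080 ideal). I'll ease off, release, retreat and re-measure.

```bash
python3 -m handwheel '{"slide":[[0,0,-0.001],[0,0,-0.0015],[0,0,-0.0015]],"yaw":[0,0,0]}'; python3 -m handwheel '{"slide":[[0,0,0],[0,0,0],[0,0,0],[0,0,0],[0,0,0]],"yaw":[0,0,0,0,0]}' 0; python3 -m handwheel '{"slide":[[0,0,-0.01],[0,0,-0.03],[0,0,-0.06],[0,0,-0.1],[-0.05,0,-0.13],[-0.1,0,-0.13],[-0.1,0,-0.13],[-0.1,0,-0.13]],"yaw":[0,0,0,0,0,0,0,0]}'
python3 - <<'E'
from h import *
from scipy.optimize import least_squares
for n in('scene','side','wrist'):snap(n,n+'13')
O=np.array([.553,-.031,.145]);a=-.685;X=np.array([np.cos(a),np.sin(a),0]);Y=np.array([-np.sin(a),np.cos(a),0])
A=-.5*X+[0,0,.866];B=.866*X+[0,0,.5]
for n in('scene13','side13','wrist13'):
    P=cloud(dict(np.load(f'pics/{n}.npz'))).reshape(-1,3)-O;L=np.stack([P@A,P@B,P@Y],1)
    r=np.hypot(L[:,1]+.002,L[:,2]+.002);d=L[(abs(L[:,0]-.081)<.006)&(r<.016)&(r>.012)]
    for _ in range(3):
        k,*_r=np.linalg.lstsq(np.c_[d[:,1:],np.ones(len(d))],d[:,0],rcond=None);e=d[:,0]-np.c_[d[:,1:],np.ones(len(d))]@k;d=d[abs(e)<.002]
    H=L[(L[:,0]>.088)&(L[:,0]<.135)&(np.hypot(L[:,1],L[:,2])<.03)]
    fun=lambda p:np.hypot(H[:,1]-p[0]-p[1]*(H[:,0]-.11),H[:,2]-p[2]-p[3]*(H[:,0]-.11))-.011
    q=least_squares(fun,[0,0,0,0],loss='soft_l1',f_scale=.002)
    print(n,'disc',len(d),k.round(3),'handle',q.x.round(3))
a=dict(np.load('pics/scene13.npz'));print(lamp(a,230,310,175,245))
W=cloud(a)
for l,z0,z1,(u0,u1,v0,v1) in(('tall',.05,.1,(205,242,225,290)),('short',.07,.09,(285,325,262,310)),('jar',.06,.1,(190,220,172,210)),('cup',.08,.12,(120,160,205,250))):
    o=cloud(dict(np.load('pics/scene0.npz')))[v0:v1,u0:u1].reshape(-1,3);w=W[v0:v1,u0:u1].reshape(-1,3)
    g=lambda P:np.median(P[(P[:,2]>z0)&(P[:,2]<z1)],0)
    print(l,(g(w)-g(o)).round(4))
E
```

```text
clock: 22.15
tcp_pos: [0.5073, 0.0028, 0.2285]
tool_rot: [-0.0, 0.942, -0.335, 0.001]
force: [-4.4, 2.2, 6.6]
finger_gap: 0.0198
clock: 22.78
tcp_pos: [0.5072, 0.0026, 0.2272]
tool_rot: [0.0, 0.942, -0.335, -0.0]
force: [0.2, 0.2, 0.5]
finger_gap: 0.0457
clock: 23.78
tcp_pos: [0.4301, 0.0656, 0.3578]
tool_rot: [0.0, 0.942, -0.335, 0.001]
force: [-0.1, -0.5, -0.2]
finger_gap: 0.0457
scene13 disc 9 [-0.008  0.057  0.079] handle [-0.002  0.001 -0.003 -0.001]
side13 disc 27 [-0.026 -0.007  0.079] handle [-0.003 -0.012 -0.002 -0.002]
wrist13 disc 299 [0.009 0.005 0.08 ] handle [-0.002 -0.008 -0.003 -0.004]
(array([ 0.60008341, -0.05777475,  0.14888374]), array([ 0.75155803, -0.59113894, -0.29277174]), 614, np.float64(-0.6664865445208417), np.float64(0.2971243146427608))
tall [0.     0.0001 0.0001]
short [ 0.0004 -0.0003  0.0002]
jar [ 0.0001 -0.0002  0.0001]
cup [ 0.0011 -0.0018  0.0003]
```

```bash
python3 -c "
from rig import manip
print(manip.close_job())"
```

```text
the job is handed in; nothing more can be done
None
```

The job is handed in at about 24 s: the lamp faces the tall figure and the locking pin is fully home through strap and lug, released. The hand-in gave no verdict.

**What I did**
- I turned the lamp head by its fin and nodded it down.
- I took the pin from its block and leaned it about 30° against the block's hole. I then pushed it home with at most about 21 N along the pin, by the wrist force reading.
- After the first release the pin leaned about 0.12 rad, with its shoulder about 2.5 mm high. I gripped it again, straightened it and pressed it flush.

**Last checks**
- **Pin:** it is within about 0.03 rad of the hole's axis and the shoulder is flush within about 1 mm.
- **Aim:** the lamp's direction is about -0.67 to -0.69 rad against -0.70 needed, so the tall figure is roughly 3 to 7 mm off the line.
- **Bystanders:** the figures, jar and cup have moved by about 2 mm or less. The gripper is clear and the wrist force is near zero.

**Where checks disagreed**
- **Tilt:** estimates before insertion ranged from about 0.30 to 0.33 rad, and the last plane fit gave 0.297. The allowed range is 0.269 to 0.429, and the pin through both holes should keep it above about 0.30.
- **Decoy pins:** the red pin and the larger black one toppled on the bench early on. I did not knowingly touch them.

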